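Zero the jewellery scale with the stylus

TASK

Zero the jewellery scale so that the empty dish on its pan is not weighed: take the stylus out of its wooden stand and, with its tip, push the green recessed button all the way down for about half a second. Do not press the red button and leave the dish where it is. Then put the stylus back upright in its stand, with its brass flange resting on the stand's rim, and let go.

Things in the scene. Friction and masses are not known exactly. Their poses are not given: they have to be found in the camera images.
- stylus: Loose stylus, 120 mm long, about 80 g, round about its own axis, standing upright in its stand at the start. The origin is the flat end of its tip; its z axis runs up along the stylus. From the tip: steel shaft 8 mm across from 0 to 50 mm; brass flange disc 48 mm across from 50 to 55 mm; black handle with an orange band, a plain cylinder 22 mm across, from 55 to 120 mm: grip it there, about 88 mm above the tip.
- stand: Fixed wooden block, the stylus's stand: 64 mm square, 58 mm tall, with a vertical square hole 26 mm wide right through its middle, sides along x and y. Origin at the centre of its underside, on the hole's axis; z up. With the stylus home, its shaft hangs in the hole, its flange lies on the rim and its tip is 8 mm above the stand's origin. A tapered steel ring mandrel on a dark wooden disc, 150 mm tall, stands elsewhere and is not used.
- tare_top (a point): Centre of the top of the green button, moving with it. The button is 25 mm across and lies at the bottom of a round vertical well 29 mm across in the grey console along one edge of the scale; unpressed its top is 31 mm above the table and 14 mm below the well's mouth (console 45 mm high). The green and the red button lie 110 mm apart, with the dark display midway between them; either may be on the left. The scale (210 by 200 mm) is fixed and may be turned up to 20 degrees.
- tare (a joint): Travel of the green button in m: 0 up, 0.005 fully down. A spring pushes it back; it takes 1.5 N to start and 5 N to be fully down.
- power (a joint): Travel of the red button in m, same build as the green one: 0 up, 0.005 fully down. It must not be pressed.
- dish: Loose blue ceramic dish, 80 mm across, 22 mm high, 120 g, standing on the steel pan, whose top is 55 mm above the table, behind the console. Origin at the centre of its underside.
There are look-alikes about, which are no part of the job. Leave any turquoise look-alike of the stylus alone. There is more than one size of the stand; the job needs the smaller.

How it is judged:
On the way:
1. the green button is pushed fully down by the stylus's tip for 0.2 s (value of joint tare above 0.004 m and distance between stylus and tare_top below 0.018 m and angle between stylus's own z axis and vertical below 0.35 rad), for 0.2 s.
At the end, for the whole second after the job is handed in: The stylus stands upright (within 8 degrees) and at rest in its stand, flange on the rim: tip 4 to 12 mm above the stand's origin and within 14 mm of its axis. Both buttons are up again (less than 1.5 mm down) and the dish is within 25 mm of where it was (horizontal distance between stylus and stand below 0.014 m and z of stylus in the frame of stand between 0.004 and 0.012 m and angle between stylus's own z axis and vertical below 0.15 rad and linear speed of stylus below 0.03 m/s and value of joint each of tare, power below 0.0015 m and distance of dish from where it was at the start of the episode below 0.025 m); the robot touches nothing.
It fails at once if the red button is pressed by more than 2 mm (value of joint power above 0.002 m).
It fails at once if the dish is moved by more than 25 mm (distance of dish from where it was at the start of the episode above 0.025 m).
It also fails if it takes over 50 s, if anything falls off the work surface, if the arm or the gripper's body presses on something with over 40 N, if the wrist force passes 120 N, or if a joint passes its speed limit or range.

ROBOT

A 6-joint arm with a two-finger parallel gripper is mounted at the origin on the work surface. World frame = base frame: x ahead of the robot, y to its left, z up, the work surface at z = 0. Lengths are in m, angles in rad, forces in N, time in s.
With the tool pointing down it reaches from about 0.4 to 0.825 m from the base axis. Payload 7 kg.
Tool frame: the origin (TCP) lies midway between the tips of the shut fingers; the grasp point (between the pads) lies 19 mm behind it; z points along the fingers, y is the line along which they close (so a half turn about z gives the same grasp; the last joint's range is limited). The gripper opens to 85 mm and grips with 20 to 120 N. Pads are 22 mm wide; open, the fingers measure 114 mm over their backs; the gripper's body (76 mm by 85 mm) begins 54 mm behind the grasp point. The pads swing forward as they close: fully open they stand 13 mm farther back than shut.
Start: joints at [-1.061, 0.359, 0.012, 0, -1.224, -0.288], TCP at [0.148, -0.658, 0.231] pointing down, gripper open.
Joint ranges: [-3.07, 3.07], [-1.43, 2.12], [-1.02, 1.25], [-3.03, 1.67], [-3.05, -0], [-3.03, 3.03]. Speed limits (rad/s): [2.39, 2.39, 3.01, 3.14, 3.14, 3.14].

INTERFACE

Orientations are given as a unit quaternion [x, y, z, w].
In Python, from bench import get_state, read_camera, hand_in gives the robot as it stands.
- The arm moves only by the shell command python3 -m handwheel 'ROWS' [OPENING] [FORCE]. ROWS is JSON, a list of rows, each a list of 6 numbers: the shift along the tool's x, y, z in units of 25 mm (1.0 is 25 mm), then the turn, a rotation vector about the tool's x, y, z in units of 5 degrees (1.0 is 5 degrees). A call has 1 to 12 rows; each row shifts and turns the commanded pose from where the row before left it, along the tool's axes as they then stand; what a row does not reach is not made up. A row lasts 1/12 s, in which the tool goes at most 41.7 mm and 7.16 degrees, less where a joint would pass 70% of its speed; a pose out of reach is approached as far as the arm can. A call is refused whole if a number of a shift passes 1 or a number of a turn 1, either way. A call with a gripper value outside its range is refused whole. OPENING is the gripper's target within -1 to 1 (shut at 1, half-way at 0, fully open at -1), set as the call begins (- or left out, the last holds). The fingers move at their own pace and stop on an object; FORCE is the grip in N (left out, the last holds). Time passes only in rows, so rows that do not move let the fingers close. It gives the time, the measured TCP pose, the force, the opening and the grip force at its end, in the units of the state.
- get_state(): the state, without advancing time (a new reading comes with each control period).
- read_camera(name): name is "side" or "top" or "wrist"; returns a dict with "pixels" (420x560x3 uint8, red, green, blue), "fx", "fy", "cx", "cy" (pixels), "D" ([k1, k2, p1, p2, k3] as OpenCV has them; the pictures are not rectified), "R" (3x3) and "t" (3): a world point X has camera coordinates R X + t. Camera axes: x right, y down, z forward; pixel columns grow to the right and rows downward; lengths in m; the calibration is good to about 2 mm. A picture is of the moment at which its call begins. There is no depth.
- hand_in(): hands the job in; it is judged then, once.
The state is a dict: "time_s": time; "joint_positions": joint angles; "qd": joint speeds; "effort": joint torques, N m; "tcp_pos": TCP position; "tool_rot": TCP orientation; "contact_force": force on the tool from outside, world axes, zero at the start; "wrist_torque": the same for the moment, N m; "finger_gap": finger opening in m; "finger_force": force on a finger pad.
Only numpy, scipy, OpenCV 4.12 (cv2) and the standard library are available. Lean on these libraries where they do the work, as an engineer would, in place of code of your own. Each camera call takes 0.05 s, during which the arm holds its last target. There are 200 camera calls.

## Working session

There is one attempt and no reset: what is moved stays moved. The work goes in short steps, Python scripts to look and compute and a shell command to move; the robot and the scene stay as the last step left them, time stands still between calls to the robot, and variables do not carry over. Pictures are saved under pics/ and viewed, at most 10 in all, crops included, and the job is handed in when it is done.

```bash
mkdir -p pics
cat > h.py <<'E'
import numpy as np,cv2,pickle
from bench import get_state,read_camera
def cap(n,f):
    c=read_camera(n); cv2.imwrite(f'pics/{f}.png',c['pixels'][:,:,::-1]); pickle.dump(c,open(f'pics/{f}.pkl','wb')); return c
def ld(f): return pickle.load(open(f'pics/{f}.pkl','rb'))
def K(c): return np.array([[c['fx'],0,c['cx']],[0,c['fy'],c['cy']],[0,0,1.]])
def ray(c,u,v):
    p=cv2.undistortPoints(np.array([[[u,v]]],float),K(c),np.array(c['D'],float))[0,0]
    R=np.array(c['R']);t=np.array(c['t']); return -R.T@t, R.T@np.array([p[0],p[1],1])
def onz(c,u,v,z):
    o,d=ray(c,u,v); return o+d*(z-o[2])/d[2]
def tri(*a):
    A=0;b=0
    for c,u,v in a:
        o,d=ray(c,u,v); d=d/np.linalg.norm(d); P=np.eye(3)-np.outer(d,d); A=A+P; b=b+P@o
    return np.linalg.solve(A,b)
def proj(c,X):
    return cv2.projectPoints(np.array([X],float),cv2.Rodrigues(np.array(c['R'],float))[0],np.array(c['t'],float),K(c),np.array(c['D'],float))[0][0,0]
E
python3 - <<'E'
from h import *
for n in ['top','side']: cap(n,n+'0')
s=get_state(); print(s)
for n in ['top','side']:
    c=ld(n+'0'); print(n,(-np.array(c['R']).T@c['t']).round(3))
E
```

```text
{'time_s': 0.1, 'joint_positions': array([-1.06090414e+00,  3.59312850e-01,  1.11506199e-02, -3.14702163e-04,
       -1.22410037e+00, -2.88099168e-01]), 'qd': array([-0.00117214, -0.00331982,  0.0031538 ,  0.00262997, -0.00062717,
       -0.00062615]), 'effort': array([-4.43516139e-03, -5.84760368e+01,  2.94105721e+01,  6.95454106e+00,
       -3.15393838e-03, -8.66611316e-08]), 'tcp_pos': array([ 0.14836558, -0.65804885,  0.23045788]), 'tool_rot': array([-1.10616068e-01,  9.93862931e-01,  7.33027512e-04, -1.48490262e-04]), 'contact_force': array([-0.94911692, -0.20750576, -0.80429346]), 'wrist_torque': array([ 0.03346153,  0.0480429 , -0.022289  ]), 'finger_force': 0.0, 'finger_gap': 0.08541361113383251}
top [ 0.42  -0.034  1.135]
side [0.342 0.859 0.563]
```

View pics/top0.png

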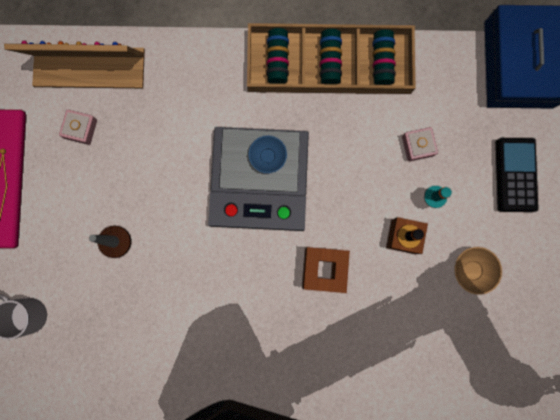

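View pics/side0.png

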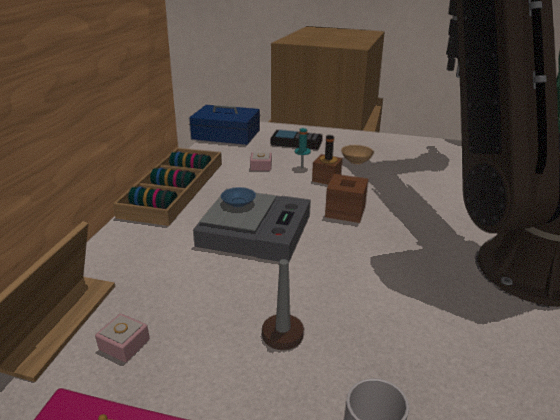

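Top view: the stylus is in the small stand near (408,236) and the turquoise look-alike is at (436,196). The larger empty stand is at (327,269), the green button at (284,212), the red at (231,210) and the dish at (267,154). I'll enlarge the crops of the stylus and console.

Run:
```python
from h import *
a=cv2.imread('pics/top0.png');b=cv2.imread('pics/side0.png')
r=lambda i,x,y,w,h,k:cv2.resize(i[y:y+h,x:x+w],None,fx=k,fy=k,interpolation=cv2.INTER_CUBIC)
o=np.vstack([np.hstack([r(a,370,180,80,75,5),r(a,200,190,80+0,75,5)*0+r(a,225,185,80,75,5)]),np.hstack([r(b,290,125,80,45,5),r(b,250,190,80,45,5)])])
cv2.imwrite('pics/z0.png',o); print(o.shape)
c=ld('top0')
print('green',onz(c,284,212,.031),'red',onz(c,231,210,.031),'flange',onz(c,408,236,.063),'stand corners',[onz(c,*p,.058).round(3) for p in [(393,218),(428,220),(424,254),(388,250)]])
```

```text
(600, 800, 3)
green [ 0.53332288 -0.06261947  0.031     ] red [0.53616979 0.04843722 0.031     ] flange [ 0.48422213 -0.31358647  0.063     ] stand corners [array([ 0.521, -0.285,  0.058]), array([ 0.518, -0.356,  0.058]), array([ 0.448, -0.347,  0.058]), array([ 0.456, -0.274,  0.058])]
```

View pics/z0.png

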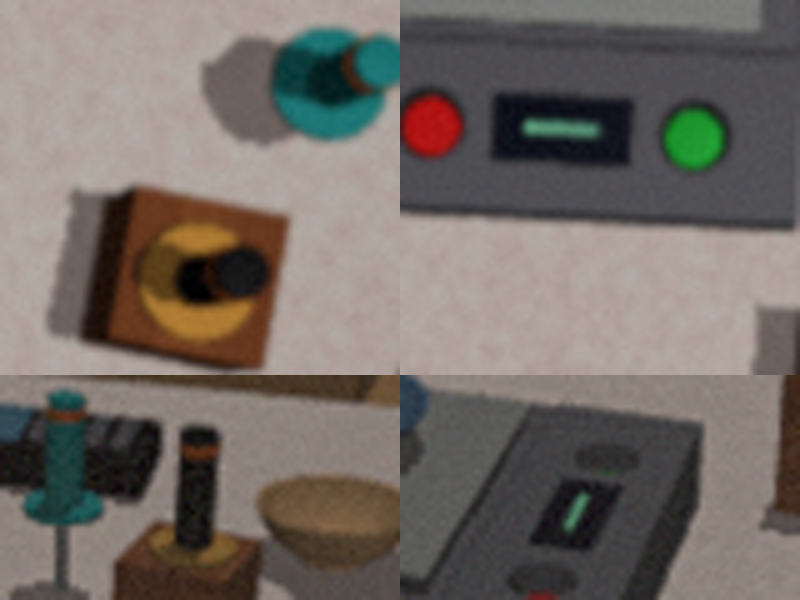

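The crop puts the flange centre at (409,236), the handle top at (418.4,234.4), the green button at (283.8,212.6), and the stand's top corners around centre (410,235.4).

Run:
```python
from h import *
c=ld('top0');s=ld('side0')
print('flange',onz(c,409,236.2,.063),'top',onz(c,418.4,234.4,.128),'green',onz(c,283.8,212.6,.031),'red',onz(c,231.4,210,.031))
P=[onz(c,370+x/5,180+y/5,.058) for x,y in [(137,187),(288,215),(265,370),(108,337)]]
print('stand',np.mean(P,0),[p.round(4) for p in P])
# side: handle top centre, flange centre
print('tri top',tri((c,418.4,234.4),(s,290+200/5,125+(432-375)/5)),'tri fl',tri((c,409,236.2),(s,290+195/5,125+(548-375)/5)))
from scipy.spatial.transform import Rotation as R
q=R.from_quat(get_state()['tool_rot']); print(q.as_matrix().round(3))
d=onz(c,267,154,.06); print('dish',d)
```

```text
flange [ 0.48384109 -0.31560886  0.063     ] top [ 0.4835993  -0.31651453  0.128     ] green [ 0.53205439 -0.06221251  0.031     ] red [0.53618009 0.04759988 0.031     ]
stand [ 0.48578852 -0.31877918  0.058     ] [array([ 0.5223, -0.2938,  0.058 ]), array([ 0.5116, -0.3553,  0.058 ]), array([ 0.4483, -0.3448,  0.058 ]), array([ 0.4609, -0.2812,  0.058 ])]
tri top [ 0.48209113 -0.3171688   0.1262148 ] tri fl [ 0.48165215 -0.3167285   0.05958568]
[[-0.976 -0.22  -0.   ]
 [-0.22   0.976  0.001]
 [ 0.     0.001 -1.   ]]
dish [ 0.65018725 -0.02565386  0.06      ]
```

```bash
python3 -m handwheel '[[-0.95,0.61,0,0,0,0],[-0.95,0.61,0,0,0,0],[-0.95,0.61,0,0,0,0],[-0.95,0.61,0,0,0,0],[-0.95,0.61,0,0,0,0],[-0.95,0.61,0,0,0,0],[-0.95,0.61,0,0,0,0],[-0.95,0.61,0,0,0,0],[-0.95,0.61,0,0,0,0],[-0.95,0.61,0,0,0,0],[-0.95,0.61,0,0,0,0],[-0.95,0.61,0,0,0,0]]' -0.2 40
python3 -m handwheel '[[-0.95,0.61,0,0,0,0],[-0.95,0.61,0,0,0,0],[-0.95,0.61,0,0,0,0],[-0.95,0.61,0,0,0,0],[0,0,0,0,0,0],[0,0,0,0,0,0]]'
cat > go.py <<'E'
from h import *; import sys
from scipy.spatial.transform import Rotation as R
s=get_state(); M=R.from_quat(s['tool_rot']).as_matrix()
d=np.array(eval(sys.argv[1]))-s['tcp_pos']
e=R.from_matrix(M).as_matrix()[:,2]
print('t',s['time_s'],'tcp',s['tcp_pos'].round(4),'gap',s['finger_gap'],'z',e.round(4),'F',s['contact_force'].round(1),'units',(M.T@d/.025).round(2))
E
python3 - <<'E'
from h import *
cap('wrist','w1')
E
python3 go.py '[0.4835,-0.316,0.230]'
```

```text
time_s: 1.1
tcp_pos: [0.3869, -0.4159, 0.2311]
tool_rot: [-0.111, 0.994, 0.0, -0.0]
contact_force: [-0.2, -1.5, 0.2]
finger_gap: 0.0514
finger_force: 0.0
time_s: 1.6
tcp_pos: [0.4662, -0.3356, 0.2309]
tool_rot: [-0.112, 0.994, 0.0, -0.0]
contact_force: [-0.1, -0.3, -0.0]
finger_gap: 0.0512
finger_force: 0.0
t 1.65 tcp [ 0.4656 -0.3363  0.2309] gap 0.05108764501122536 z [-8.e-04  3.e-04 -1.e+00] F [ 0.8 -0.3  0.2] units [-0.88  0.63  0.04]
```

View pics/w1.png

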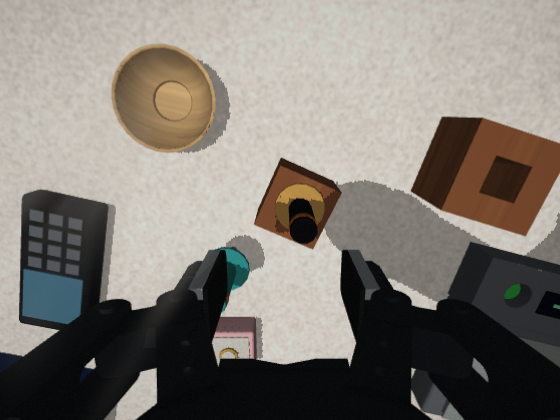

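Wrist view: handle top near (303,231), flange centre about (300,207), turquoise flange at (233,268) and green button at (517,294).

```bash
python3 - <<'E'
from h import *
c=ld('w1')
print('top',onz(c,303,231,.128),'fl',onz(c,300,207,.063),'green',onz(c,517,294,.031))
print('stand',np.mean([onz(c,*p,.058) for p in [(282,159),(341,190),(314,248),(255,222)]],0))
t=ld('top0');print('turq fl',tri((t,436,196.6),(c,233,268)), 'top', onz(t,445.6,192.4,.13))
E
python3 go.py '[0.4835,-0.316,0.230]'
```

```text
top [ 0.48311279 -0.31638225  0.128     ] fl [ 0.48215927 -0.3157757   0.063     ] green [ 0.5350167 -0.0507485  0.031    ]
stand [ 0.48259857 -0.31739375  0.058     ]
turq fl [ 0.56349569 -0.36960072  0.05895656] top [ 0.56470956 -0.36950507  0.13      ]
t 1.65 tcp [ 0.4656 -0.3363  0.2309] gap 0.05108764501122536 z [-8.e-04  3.e-04 -1.e+00] F [ 0.8 -0.3  0.2] units [-0.88  0.63  0.04]
```

```bash
python3 -m handwheel '[[-0.43,0.32,0,0,0,0],[-0.43,0.32,0,0,0,0],[0,0,1,0,0,0],[0,0,1,0,0,0],[0,0,1,0,0,0],[0,0,0,0,0,0]]' -0.2 40
python3 go.py '[0.483,-0.316,0.076]'
```

```text
time_s: 2.15
tcp_pos: [0.4803, -0.3151, 0.1515]
tool_rot: [-0.11, 0.994, 0.002, -0.003]
contact_force: [-1.6, 0.2, -0.6]
finger_gap: 0.0512
finger_force: 0.0
t 2.15 tcp [ 0.4803 -0.3151  0.1515] gap 0.051176380331293014 z [-0.0069  0.0033 -1.    ] F [-1.6  0.2 -0.6] units [-0.12 -0.08  3.02]
```

```bash
python3 -m handwheel '[[-0.1,-0.05,1,0,0,0],[0,0,1,0,0,0],[0,0,0.98,0,0,0],[0,0,0,0,0,0],[0,0,0,0,0,0]]'
python3 go.py '[0.483,-0.316,0.076]'
python3 -m handwheel '[[0,0,0,0,0,0],[0,0,0,0,0,0],[0,0,0,0,0,0],[0,0,0,0,0,0],[0,0,0,0,0,0],[0,0,0,0,0,0]]' 1 40
python3 go.py '[0.483,-0.316,0.076]'
```

```text
time_s: 2.57
tcp_pos: [0.4855, -0.3173, 0.0821]
tool_rot: [-0.111, 0.994, 0.0, -0.001]
contact_force: [-0.1, -0.2, 1.1]
finger_gap: 0.0514
finger_force: 0.0
t 2.5667 tcp [ 0.4855 -0.3173  0.0821] gap 0.05142313270666215 z [-1.9e-03  1.0e-04 -1.0e+00] F [-0.1 -0.2  1.1] units [0.09 0.07 0.25]
time_s: 3.07
tcp_pos: [0.4869, -0.3176, 0.084]
tool_rot: [-0.111, 0.994, -0.001, 0.002]
contact_force: [-0.9, 2.2, 6.7]
finger_gap: 0.0209
finger_force: 39.0
t 3.0667 tcp [ 0.4869 -0.3176  0.084 ] gap 0.020918212262322676 z [ 0.0032 -0.0013 -1.    ] F [-0.9  2.2  6.7] units [0.14 0.1  0.32]
```

Gripped: the gap is 21 mm on the 22 mm handle. Lifting 100 mm.

```bash
python3 -m handwheel '[[0,0,-0.5,0,0,0],[0,0,-0.8,0,0,0],[0,0,-0.9,0,0,0],[0,0,-0.9,0,0,0],[0,0,-0.9,0,0,0],[0,0,0,0,0,0],[0,0,0,0,0,0],[0,0,0,0,0,0],[0,0,0,0,0,0]]' 1 60
python3 go.py '[0.532,-0.062,0.180]'
python3 - <<'E'
from h import *
cap('side','s2'); cap('top','t2'); cap('wrist','w2')
a=[cv2.imread(f'pics/{n}.png') for n in ('s2','t2')]
cv2.imwrite('pics/z2.png',np.hstack([cv2.resize(a[0][70:220,270:400],None,fx=3,fy=3,interpolation=2),cv2.resize(a[1][170:320,340:470],None,fx=3,fy=3,interpolation=2)]))
E
```

```text
time_s: 3.82
tcp_pos: [0.485, -0.3169, 0.1811]
tool_rot: [-0.111, 0.994, 0.0, -0.001]
contact_force: [0.1, -0.1, -0.5]
finger_gap: 0.0202
finger_force: 58.6
t 3.8167 tcp [ 0.485  -0.3169  0.1811] gap 0.02024398428472519 z [-1.1e-03  6.0e-04 -1.0e+00] F [ 0.1 -0.1 -0.5] units [-4.07  9.53  0.05]
```

View pics/z2.png

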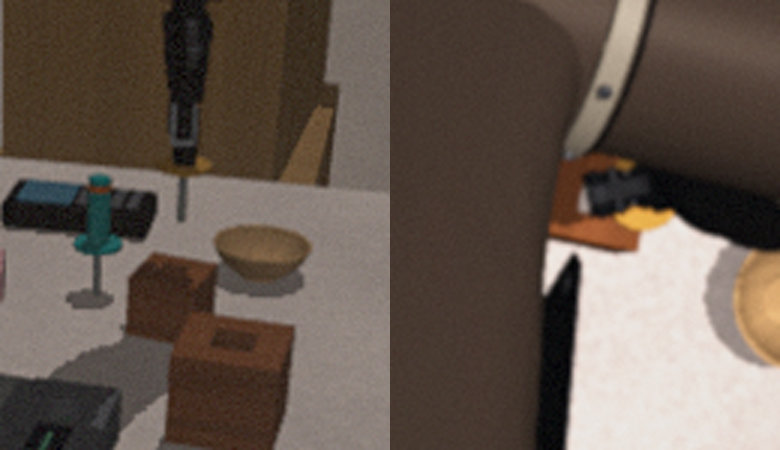

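View pics/w2.png

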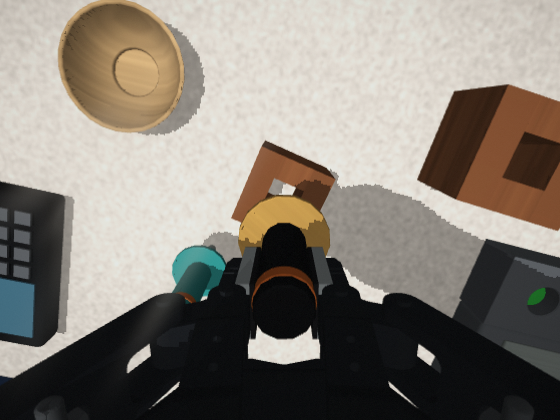

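The stylus hangs vertically in the grip. In the wrist crop the flange spans columns 238 to 330, and in the side crop the tip is at (330.7,143.3). I'll compare these with the predicted positions.

Run:
```python
from h import *
c=ld('w2');s=ld('s2')
T=np.array([.485,-.3169])
print('tip pred side',proj(s,[*T,.105]),'flange pred wrist',proj(c,[*T,.160]))
an=np.linspace(0,6.28,60)
def ex(x,y,z):
    P=np.array([proj(c,[x+.024*np.cos(a),y+.024*np.sin(a),z]) for a in an]); return P.min(0).round(1),P.max(0).round(1)
for dx in (-.004,0,.004): print(dx,ex(T[0]+dx,T[1],.160))
print('stand',np.mean([onz(c,*p,.058) for p in [(265,142),(336,176)]],0))
for p in [(265,142),(336,176),(232,219)]: print(onz(c,*p,.058))
print('green',onz(c,541,297,.031))
```

```text
tip pred side [327.84549358 143.7472465 ] flange pred wrist [283.59528286 246.62262147]
-0.004 (array([238.4, 193.9]), array([332.2, 281.9]))
0 (array([236.9, 201.6]), array([330.2, 288.5]))
0.004 (array([235.5, 209.1]), array([328.3, 295.1]))
stand [ 0.45144408 -0.31042036  0.058     ]
[ 0.44465352 -0.34051016  0.058     ]
[ 0.45823465 -0.28033057  0.058     ]
[ 0.51136637 -0.35404862  0.058     ]
green [ 0.53274211 -0.05234573  0.031     ]
```

```bash
python3 -m handwheel '[[-0.35,0.79,0,0,0,0],[-0.35,0.79,0,0,0,0],[-0.35,0.79,0,0,0,0],[-0.35,0.79,0,0,0,0],[-0.35,0.79,0,0,0,0],[-0.35,0.79,0,0,0,0],[-0.35,0.79,0,0,0,0],[-0.35,0.79,0,0,0,0],[-0.35,0.79,0,0,0,0],[-0.35,0.79,0,0,0,0],[-0.35,0.79,0,0,0,0],[-0.35,0.79,0,0,0,0]]'
python3 -m handwheel '[[0,0,0,0,0,0],[0,0,0,0,0,0],[0,0,0,0,0,0]]'
python3 go.py '[0.5355,-0.062,0.181]'
python3 - <<'E'
from h import *
cap('side','s3'); cap('wrist','w3')
a=[cv2.imread(f'pics/{n}.png') for n in ('s3','w3')]
cv2.imwrite('pics/z3.png',np.hstack([cv2.resize(a[0][110:260,190:320],None,fx=3,fy=3,interpolation=2),cv2.resize(a[1][60:360,140:400],None,fx=1.5,fy=1.5,interpolation=2)]))
E
```

```text
time_s: 4.97
tcp_pos: [0.5358, -0.0618, 0.1813]
tool_rot: [-0.111, 0.994, -0.0, -0.0]
contact_force: [-0.2, 0.2, -0.9]
finger_gap: 0.0206
finger_force: 58.7
time_s: 5.22
tcp_pos: [0.5357, -0.0629, 0.1814]
tool_rot: [-0.111, 0.994, -0.0, -0.0]
contact_force: [-0.2, 0.5, -1.2]
finger_gap: 0.0206
finger_force: 58.8
t 5.2167 tcp [ 0.5357 -0.0629  0.1814] gap 0.0206342328493728 z [-1.e-03 -2.e-04 -1.e+00] F [-0.2  0.5 -1.2] units [-0.    0.04  0.01]
```

View pics/z3.png

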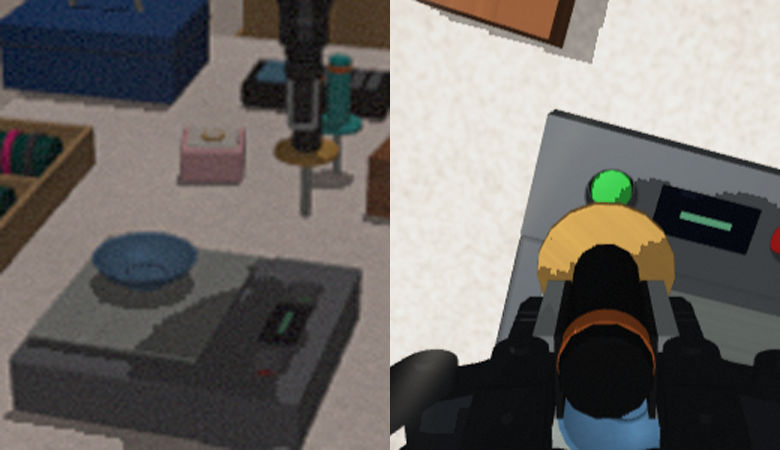

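The well and green button are seen at wrist pixel (288,186), and the side view shows the tip above the console with the dish untouched.

Run:
```python
from h import *
c=ld('w3');s=ld('s3')
print('green@.031',onz(c,287.8,186,.031),'mouth .045',onz(c,287.8,187,.045))
T=np.array([.5357-.0035,-.0629])
print('tip pred',proj(s,[*T,.1055]),'seen',190+305/3,110+215/3)
print('tip shift per mm x,y',proj(s,[*(T+[.001,0]),.1055]),proj(s,[*(T+[0,.001]),.1055]))
```

```text
green@.031 [ 0.53079021 -0.06039114  0.031     ] mouth .045 [ 0.52872967 -0.06104372  0.045     ]
tip pred [290.63426019 181.79364079] seen 291.6666666666667 181.66666666666669
tip shift per mm x,y [290.19543987 181.74452903] [290.53948215 181.9840279 ]
```

```bash
python3 -m handwheel '[[0,0.06,0.5,0,0,0],[0,0,0.5,0,0,0],[0,0,0.5,0,0,0],[0,0,0.5,0,0,0],[0,0,0.4,0,0,0],[0,0,0.3,0,0,0],[0,0,0.1,0,0,0],[0,0,0,0,0,0],[0,0,0,0,0,0],[0,0,0,0,0,0]]'
python3 -m handwheel '[[0,0,0.08,0,0,0],[0,0,0,0,0,0]]'
python3 -m handwheel '[[0,0,0.08,0,0,0],[0,0,0,0,0,0]]'
python3 go.py '[0.534,-0.061,0.101]'
```

```text
time_s: 6.15
tcp_pos: [0.5361, -0.0614, 0.1124]
tool_rot: [-0.111, 0.994, -0.0, 0.001]
contact_force: [0.7, 0.0, 0.4]
finger_gap: 0.0208
finger_force: 58.8
time_s: 6.32
tcp_pos: [0.5358, -0.0613, 0.11]
tool_rot: [-0.111, 0.994, 0.0, 0.0]
contact_force: [0.8, 0.3, -1.0]
finger_gap: 0.021
finger_force: 58.8
time_s: 6.48
tcp_pos: [0.5355, -0.0614, 0.1076]
tool_rot: [-0.111, 0.994, 0.0, -0.0]
contact_force: [-0.4, 0.2, -0.5]
finger_gap: 0.0209
finger_force: 58.8
t 6.4833 tcp [ 0.5355 -0.0614  0.1076] gap 0.020866231790962125 z [-1.e-04  1.e-04 -1.e+00] F [-0.4  0.2 -0.5] units [0.06 0.03 0.27]
```

```bash
for i in 1; do python3 -m handwheel '[[0,0,0.08,0,0,0],[0,0,0,0,0,0],[0,0,0,0,0,0]]';python3 -m handwheel '[[0,0,0.08,0,0,0],[0,0,0,0,0,0],[0,0,0,0,0,0]]';python3 -m handwheel '[[0,0,0.08,0,0,0],[0,0,0,0,0,0],[0,0,0,0,0,0]]'; done | egrep 'tcp|contact'
```

```text
tcp_pos: [0.5358, -0.0614, 0.1059]
contact_force: [-0.0, 0.1, 1.1]
tcp_pos: [0.5358, -0.0614, 0.1039]
contact_force: [0.7, 0.9, 2.6]
tcp_pos: [0.5358, -0.0614, 0.102]
contact_force: [-1.0, 0.5, 4.5]
```

The force is climbing the way the button's spring should. Two more steps, then hold.

```bash
(python3 -m handwheel '[[0,0,0.08,0,0,0],[0,0,0,0,0,0],[0,0,0,0,0,0]]'; python3 -m handwheel '[[0,0,0.06,0,0,0],[0,0,0,0,0,0],[0,0,0,0,0,0],[0,0,0,0,0,0],[0,0,0,0,0,0],[0,0,0,0,0,0],[0,0,0,0,0,0]]') | egrep 'time|tcp|contact'
```

```text
time_s: 7.48
tcp_pos: [0.5366, -0.0614, 0.1016]
contact_force: [-3.9, 2.3, 17.0]
time_s: 8.07
tcp_pos: [0.537, -0.0614, 0.1013]
contact_force: [-5.6, 2.4, 27.6]
```

The force jumped at the hard stop, so the button bottomed out, and it was held for 0.6 s. Now lifting and going back.

```bash
python3 -m handwheel '[[0,0,-0.3,0,0,0],[0,0,-0.5,0,0,0],[0,0,-0.6,0,0,0],[0,0,-0.6,0,0,0],[0,0,-0.6,0,0,0],[0,0,-0.7,0,0,0],[0,0,0,0,0,0],[0,0,0,0,0,0]]' | grep tcp
python3 go.py '[0.486,-0.3170,0.182]'
python3 -m handwheel '[[0.35,-0.79,0,0,0,0],[0.35,-0.79,0,0,0,0],[0.35,-0.79,0,0,0,0],[0.35,-0.79,0,0,0,0],[0.35,-0.79,0,0,0,0],[0.35,-0.79,0,0,0,0],[0.35,-0.79,0,0,0,0],[0.35,-0.79,0,0,0,0],[0.35,-0.79,0,0,0,0],[0.35,-0.79,0,0,0,0],[0.35,-0.79,0,0,0,0],[0.35,-0.79,0,0,0,0]]' | grep tcp
python3 -m handwheel '[[0,0,0,0,0,0],[0,0,0,0,0,0],[0,0,0,0,0,0]]' | grep tcp
python3 go.py '[0.487,-0.3170,0.09]'
python3 - <<'E'
from h import *
cap('side','s4'); cap('wrist','w4')
a=[cv2.imread(f'pics/{n}.png') for n in ('s4','w4')]
cv2.imwrite('pics/z4.png',np.hstack([cv2.resize(a[0][70:220,270:400],None,fx=3,fy=3,interpolation=2),cv2.resize(a[1][100:400,160:420],None,fx=1.5,fy=1.5,interpolation=2)]))
E
```

```text
tcp_pos: [0.5358, -0.0613, 0.1812]
t 8.7333 tcp [ 0.5358 -0.0613  0.1812] gap 0.020550725800783935 z [ 1.3e-03  6.0e-04 -1.0e+00] F [-0.1 -0.4 -1.2] units [ 4.19 -9.54 -0.04]
tcp_pos: [0.4843, -0.3164, 0.1793]
tcp_pos: [0.4847, -0.3155, 0.1797]
t 9.9833 tcp [ 0.4847 -0.3155  0.1797] gap 0.0206486882416109 z [-1.6e-03  8.0e-04 -1.0e+00] F [-0.8  0.8 -0.5] units [-0.08 -0.08  3.59]
```

View pics/z4.png

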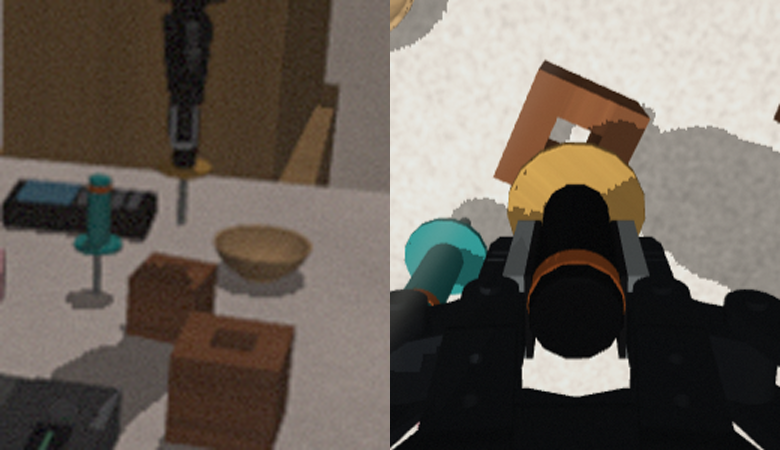

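The stylus is still upright in the grip. Nudging about 3 mm to the hole axis, then lowering.

```bash
python3 -m handwheel '[[-0.11,-0.11,0,0,0,0],[0,0,0.5,0,0,0],[0,0,0.6,0,0,0],[0,0,0.6,0,0,0],[0,0,0.6,0,0,0],[0,0,0.5,0,0,0],[0,0,0.4,0,0,0],[0,0,0.2,0,0,0],[0,0,0,0,0,0],[0,0,0,0,0,0],[0,0,0,0,0,0]]' | egrep 'tcp|contact'
python3 go.py '[0.488,-0.3175,0.085]'
```

```text
tcp_pos: [0.4892, -0.3179, 0.0966]
contact_force: [-0.4, -0.1, -0.6]
t 11.0 tcp [ 0.4892 -0.3179  0.0966] gap 0.02075849918114412 z [ 1.2e-03 -5.0e-04 -1.0e+00] F [-0.4 -0.1 -0.6] units [0.05 0.03 0.46]
```

```bash
(python3 -m handwheel '[[0,0,0.15,0,0,0],[0,0,0.15,0,0,0],[0,0,0.1,0,0,0],[0,0,0,0,0,0],[0,0,0,0,0,0]]'; python3 -m handwheel '[[0,0,0.06,0,0,0],[0,0,0,0,0,0],[0,0,0,0,0,0]]';python3 -m handwheel '[[0,0,0.06,0,0,0],[0,0,0,0,0,0],[0,0,0,0,0,0]]')| egrep 'tcp|contact'
```

```text
tcp_pos: [0.4885, -0.3178, 0.0856]
contact_force: [-1.3, 0.1, -0.6]
tcp_pos: [0.4886, -0.3178, 0.0843]
contact_force: [-0.6, -0.6, -0.0]
tcp_pos: [0.4887, -0.3179, 0.0841]
contact_force: [-2.9, 2.5, 10.1]
```

The flange touches the rim at TCP z = 0.084 as expected. Opening gently to 51 mm, then retreating straight up.

```bash
(python3 -m handwheel '[[0,0,-0.03,0,0,0],[0,0,0,0,0,0]]'; python3 -m handwheel '[[0,0,0,0,0,0],[0,0,0,0,0,0],[0,0,0,0,0,0],[0,0,0,0,0,0],[0,0,0,0,0,0]]' -0.2 40; python3 -m handwheel '[[0,0,-0.3,0,0,0],[0,0,-0.6,0,0,0],[0,0,-0.8,0,0,0],[0,0,-0.8,0,0,0],[0,0,-0.8,0,0,0],[0,0,-0.8,0,0,0],[0,0,-0.8,0,0,0],[0,0,0,0,0,0],[0,0,0,0,0,0],[0,0,0,0,0,0],[0,0,0,0,0,0],[0,0,0,0,0,0]]')| egrep 'time|tcp|contact|gap'
python3 - <<'E'
from h import *
cap('side','s5'); cap('wrist','w5')
a=[cv2.imread(f'pics/{n}.png') for n in ('s5','w5')]
cv2.imwrite('pics/z5.png',np.hstack([cv2.resize(a[0][110:250,190:370],None,fx=2.2,fy=2.2,interpolation=2)[:300],cv2.resize(a[1][100:300,160:420],None,fx=1.5,fy=1.5,interpolation=2)]))
E
```

```text
time_s: 12.08
tcp_pos: [0.4888, -0.3179, 0.0841]
contact_force: [-1.7, 2.4, 5.4]
finger_gap: 0.0208
time_s: 12.5
tcp_pos: [0.4886, -0.3178, 0.0834]
contact_force: [0.4, -0.6, -0.8]
finger_gap: 0.0511
time_s: 13.5
tcp_pos: [0.4881, -0.3176, 0.2052]
contact_force: [0.4, -0.1, -0.2]
finger_gap: 0.0512
```

View pics/z5.png

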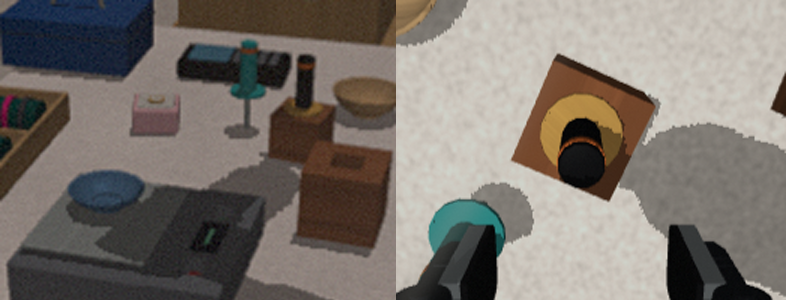

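The stylus stands upright and centred in its stand with the flange on the rim. The dish is in place and the gripper is clear.

```bash
python3 -c "
from bench import hand_in; print(hand_in())"
```

```text
the job is handed in; nothing more can be done
None
```

I pushed the green button to its stop with the stylus tip and held it for about 0.6 s, put the stylus back upright in its small stand and let go, and handed in at about 13.6 s; no verdict came back, but the red button was not touched and the last pictures show the dish in place.

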